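Clip the level-alarm relay onto the controller rail and switch it on

TASK

Put the loose relay module back on the free stretch of the controller's mounting rail: hook its fixed lip under the rail's flange on the robot's side while the module leans back towards the robot, then rock it down until it sits flat and the sprung foot clicks home under the other flange. Once it is clipped in, throw the isolator lever fully over, away from the robot, and let go of everything. Leave the two cups and the forceps where they are.

Things in the scene. Friction and masses are not known exactly. Their poses are not given: they have to be found in the camera images.
- module_centre (a point): Loose white plastic relay module, 0.17 kg, on its legs on the bench: 76 mm high, 36 mm wide (y) all the way up. 0 to 16 mm: legs; to 46: lower body, 70 long (x); to 76: head, 46 long, good to grip across the width. Site half-way up (38 mm) on the middle axis. x from the fixed lip to the black sprung foot, z up.
- seat (a point): Centre of the flat underside of the module's body, between the legs, 22 mm below module_centre; module axes. It lies on the rail's top when seated. The legs reach 16 mm below it.
- lip (a point): Upper inner edge of the module's fixed lip: 16.5 mm to -x of seat and 9 mm below it. The lip's flat top runs 5 mm on to -x, to the leg's inner face (21.5 mm from the seat centre); the leg's outer face is at 27 mm, the lip 7 mm thick. Leaning the module back 24 to 35 degrees (foot side up) lifts the foot clear of the rail while the lip goes under.
- foot (a joint): Sprung foot, slides along module x: 0 at rest, up to 0.006 m outwards; 1.5 N preload + 0.3 N/mm. Its nose reaches in to 17 mm to +x of the seat centre, 6 to 9 mm below the underside; a ramp under it pushes it out up to 3 mm as the module is rocked down (about 10 N at the foot), then it snaps back to 0. Leg face behind the nose at 21.5 mm, release tab out to 42 mm.
- rail_top (a point): Middle of the free stretch of the aluminium rail, on its top face, 38 mm above the bench. Rail along y, 40 mm across (flange edges x -20, +20), flanges 4 mm thick, web below x -10 to +10, base plate (140 x 260 mm) 26 mm below. Free from y -90 (isolator block) to +91 mm (end bracket, 20 mm tall). -x faces the robot, give or take the yaw. Fixed in a run.
- isolator (a joint): Isolator lever hinged about the rail's y; near 0 leans to rail -x (off), at 1.0 rad (its stop) as far, 0.5 rad, to +x (on). Stays where left; about 1 N at the tip moves it. Pivot at y -115 mm from rail_top, x 0, 56 mm above it, on a white block 70 (x) by 50 mm whose top is 59 mm above the rail; hub radius 13 mm.
- isolator_tip (a point): Centre of the black ball (13 mm radius) at the lever's end, 80 mm from the pivot on a steel rod of 5 mm radius.
- straw_cup: Bystander: blue plastic cup with straws, 72 mm diameter, 100 mm high (straws to 135 mm). Origin under its centre.
- cane_cup: Bystander: grey plastic cup with metal canes, 66 mm diameter, 90 mm high (canes to 125 mm). Origin under its centre.
- forceps: Bystander: steel forceps lying on the bench, 160 mm long (x), 21 mm wide, 6 mm thick. Origin under the centre.
Not all that is in view belongs to the job. There is more than one size of the part that bears module_centre; the job needs the smallest.

How it is judged:
By the outcome, as a careful person would: the job done as asked, in the order asked, and still so for the second after the job is handed in, with the robot touching nothing.
It also fails if it takes over 54 s, if anything falls off the work surface, if the arm or the gripper's body presses on something with over 40 N, if the wrist force passes 120 N, or if a joint passes its speed limit or range.

ROBOT

A 7-joint arm with a two-finger parallel gripper is mounted at the origin on the work surface. World frame = base frame: x ahead of the robot, y to its left, z up, the work surface at z = 0. Lengths are in m, angles in rad, forces in N, time in s.
With the tool pointing down it reaches from about 0.4 to 0.85 m from the base axis. Payload 4.5 kg.
Tool frame: the origin (TCP) lies on the centre line of the jaws, within the pads' length; the fingertips stand 14 mm ahead of it and the grasp point (between the pads) lies 5 mm behind it (nose_length is the distance from the TCP to the fingertips, in m); x points along the fingers, y is the direction in which the jaws open and shut, and the axes are right-handed (so a half turn about x gives the same grasp; the last joint's range is limited). The gripper opens to 88 mm and grips with 3 to 60 N. Pads are 18 mm wide; open, the fingers measure 123 mm over their backs; the gripper's body (75 mm by 187 mm) begins 45 mm behind the grasp point.
Start: joints at [-1.223, 0.689, -0.195, 1.565, 0.157, 0.902, -0.215], TCP at [0.193, 0.595, 0.253] pointing down, gripper open.
Joint ranges: [-3.01, 3.01], [-0.46, 2.08], [-1.47, 1.51], [0.13, 2.56], [-1, 4.14], [0.04, 2.09], [-2.66, 2.66]. Speed limits (rad/s): [2.57, 2.57, 3.14, 3.14, 3.14, 3.14, 3.14].

INTERFACE

Orientations are given as a unit quaternion [x, y, z, w].
In Python, from plant import get_state, snapshot, camera_params, finish_job, boxes_of, silhouettes, spot_point, nose_length gives the robot as it stands.
- The arm moves only by the tool apply_moves, never from a script. Its arguments are lists of equal length, an entry for each row: "delta_pos": the shift along the tool's x, y, z in cm, a list of three; "yaw": the turn about the tool's x in rad; "gripper": the opening in per cent of the stroke, from 0 (shut) to 100 (fully open). A call has 1 to 10 rows; each row is the pose to reach, as a shift and turn from the pose measured when the call began, along the tool's axes at that moment; what a row does not reach only later rows make up. A row lasts 1/12 s, in which the tool goes at most 41.7 mm and 7.16 degrees, less where a joint would pass 70% of its speed; a pose out of reach is approached as far as the arm can. A call with a gripper value outside its range is refused whole. The fingers move at their own pace and stop on an object; "force" is the grip in N (left out, the last holds). Time passes only in rows, so rows that repeat a pose let the fingers close. It gives the time, the measured TCP pose, the force and the opening at its end, in the units of the state.
- get_state(): the state, without advancing time (a new reading comes with each control period).
- snapshot(name): name is "side" or "top"; returns the picture (480x640x3 uint8, red, green, blue); there is no depth.
- camera_params(name): a dict with "fovy" (degrees; the focal length in pixels is half the picture's height over the tangent of half this angle, whatever the lens; pixels are square), "cx", "cy" (the principal point, pixels), "position" and "orientation" of the camera in the world. Camera axes: x right, y down, z forward; pixel columns grow to the right and rows downward; lengths in m; the calibration is good to about 2 mm. A picture is of the moment at which its call begins. camera_params takes no time and is no camera call.
- finish_job(): hands the job in, once; it reports no verdict.
Trained networks look in the newest picture that a camera, given by its name, has taken for a name from the list of things; names that differ only in an ending like _2 or _b are one class to them, and where a whole thing is asked for, a point or a joint stands for the part that bears it (a point fixed in the world has none). Each returns a list of dicts, best first, with "score" (0 to 1); they miss things now and then, are a little off and sometimes report something else, mostly with a low value. They report only what shows in the picture. A call takes as long as a camera call. They do not tell look-alikes from the thing itself.
- boxes_of(thing, camera): "bbox" ([left, top, width, height] in pixels, round what is visible of it).
- silhouettes(thing, camera): "mask" (480x640 bool, what is visible of it) and "bbox" ([left, top, width, height] in pixels, round what is visible of it).
- spot_point(thing, camera): "pixel" ([column, row] in pixels: a listed point, or the origin of a listed thing).
The state is a dict: "clock": time; "q": joint angles; "qd": joint speeds; "joint_torque": joint torques, N m; "tool_pos": TCP position; "eef_rot": TCP orientation; "contact_force": force on the tool from outside, world axes, zero at the start; "moment": the same for the moment, N m; "opening": opening from 0.0 (shut) to 1.0 (fully open).
Only numpy, scipy, OpenCV 4.12 (cv2) and the standard library are available. Lean on these libraries where they do the work, as an engineer would, in place of code of your own. Each camera call takes 0.05 s, during which the arm holds its last target.

## Working session

There is one attempt and no reset: what is moved stays moved. The work goes in short steps, Python scripts to look and compute and a tool call to move; the robot and the scene stay as the last step left them, time stands still between calls to the robot, and variables do not carry over. Pictures are saved under pics/ and viewed, and the job is handed in when it is done.

Besides the shell and the picture viewer there is one more tool, called after ">>>" in YAML: its name, and indented under it one key for each argument. apply_moves: Moves the arm, as the interface text tells. Its arguments: {"type":"object","properties":{"delta_pos":{"type":"array"},"yaw":{"type":"array"},"gripper":{"type":"array"},"force":{"type":"number"}},"required":["delta_pos","yaw","gripper"]}

```bash
ls; mkdir -p pics
cat > h.py <<'E'
import numpy as np, cv2
from scipy.spatial.transform import Rotation as R
from plant import *
def save(name,fn):
    im=snapshot(name); cv2.imwrite('pics/'+fn,im[:,:,::-1]); return im
def cam(name):
    p=camera_params(name); f=240/np.tan(np.radians(p['fovy'])/2)
    return p,f,np.array(p['position']),R.from_quat(p['orientation'])
def ray(name,px):
    p,f,o,r=cam(name)
    d=r.apply([(px[0]-p['cx'])/f,(px[1]-p['cy'])/f,1.]); return o,d/np.linalg.norm(d)
def onz(name,px,z):
    o,d=ray(name,px); return o+d*(z-o[2])/d[2]
def proj(name,P):
    p,f,o,r=cam(name); c=r.inv().apply(np.atleast_2d(P)-o)
    return np.c_[p['cx']+f*c[:,0]/c[:,2],p['cy']+f*c[:,1]/c[:,2]]
def tri(a,b):
    (o1,d1),(o2,d2)=ray('top',a),ray('side',b)
    A=np.c_[d1,-d2]; t=np.linalg.lstsq(A,o2-o1,rcond=None)[0]
    p1=o1+d1*t[0];p2=o2+d2*t[1]; return (p1+p2)/2,np.linalg.norm(p1-p2)
E
python3 - <<'E'
from h import *
print(get_state())
for c in('top','side'):
    print(camera_params(c)); save(c,c+'0.png')
    for t in('module_centre','seat','rail_top','lip','isolator_tip'):
        print(c,t,[(np.round(d['pixel'],1).tolist(),round(d['score'],2)) for d in spot_point(t,c)])
    print([(d['bbox'],round(d['score'],2)) for d in boxes_of('module_centre',c)])
print(nose_length)
E
```

```text
pics
{'clock': 0.0, 'q': array([-1.2231752 ,  0.68998841, -0.19451483,  1.56633478,  0.15733708,
        0.90248356, -0.21509823]), 'qd': array([ 1.26291656e-03,  4.74633126e-04,  2.08592747e-03,  4.94257217e-04,
        1.50409501e-03, -1.49668941e-06, -8.20604937e-04]), 'joint_torque': array([-4.04404700e-04, -5.27551603e+01, -1.26688868e+00, -1.53425646e+01,
       -5.26121620e-02,  6.75702584e-03,  1.71428037e-04]), 'tool_pos': array([0.1928026 , 0.5938898 , 0.25190974]), 'eef_rot': array([ 0.10981843,  0.69847067, -0.11110115,  0.69838039]), 'contact_force': array([-0.19175268,  0.75103047, -0.58460266]), 'moment': array([-0.00529727,  0.02453242, -0.0071563 ]), 'opening': 1.002636355961639}
{'fovy': 53.7874631259975, 'cx': 305.1479083274873, 'cy': 244.02946313149062, 'position': array([0.50681325, 0.01070856, 1.14276352]), 'orientation': array([-0.70173815,  0.70928972, -0.04448484,  0.04992764])}
top module_centre [([295.3, 252.7], 0.92), ([237.7, 283.1], 0.74), ([191.9, 252.5], 0.68)]
top seat [([293.5, 255.9], 0.88), ([241.8, 283.0], 0.73), ([193.6, 252.4], 0.6), ([463.5, 31
[... 297 characters left out ...]
230.2, 268.0, 23.6, 31.4], 0.6)]
{'fovy': 43.430394944277474, 'cx': 326.5914215984142, 'cy': 231.6025925222317, 'position': array([ 0.50145414, -0.8574017 ,  1.09259314]), 'orientation': array([ 0.92841765, -0.08243062,  0.03636321, -0.36044914])}
side module_centre [([307.7, 241.7], 0.94), ([272.3, 212.8], 0.77), ([296.3, 173.7], 0.74)]
side seat [([311.0, 248.3], 0.96), ([272.1, 221.1], 0.78), ([294.3, 181.9], 0.56)]
side rail_top [([280.2, 340.5], 0.66)]
side lip [([303.3, 249.0], 0.91), ([269.7, 222.7], 0.8), ([300.6, 182.8], 0.73)]
side isolator_tip [([258.3, 358.6], 0.87)]
[([256.2, 196.6, 37.4, 34.2], 0.91), ([281.7, 150.7, 31.4, 49.0], 0.75), ([289.2, 216.5, 41.5, 58.2], 0.58)]
0.014
```

View pics/top0.png

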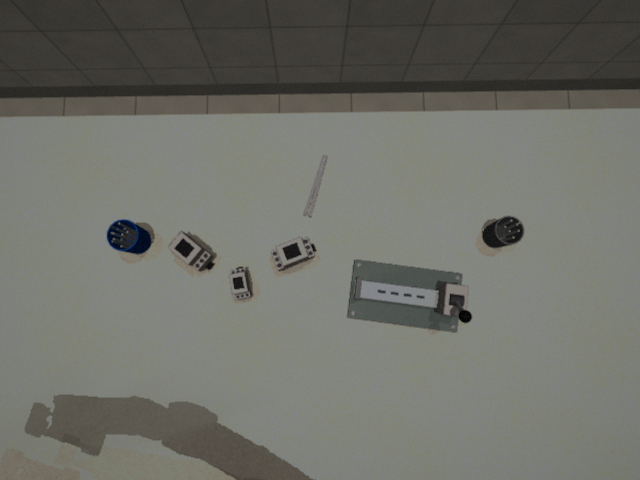

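View pics/side0.png

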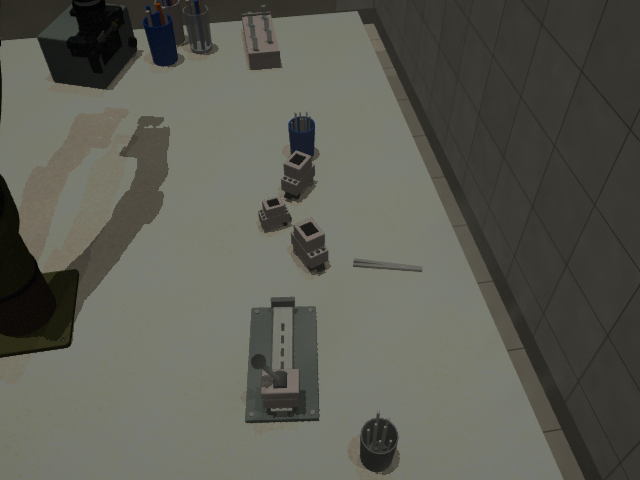

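The top view shows three modules. The smallest is at about (240,283) in top and (273,213) in side. The rail runs through (400,294) in top, with the lever ball at (465,316). Next I'll zoom in and triangulate.

Run:
```python
from h import *
for n,a,b in(('small',(237.7,283.1),(272.3,212.8)),('smallseat',(241.8,283),(272.1,221.1)),('smalllip',(243.6,289.4),(269.7,222.7)),('m2',(295.3,252.7),(307.7,241.7)),('m3',(191.9,252.5),(296.3,173.7)),('rail',(397.1,294.3),(280.2,340.5)),('tip',(466.1,316.6),(258.3,358.6))):
    p,e=tri(a,b); print(n,p.round(4),round(e,4))
t=cv2.imread('pics/top0.png'); s=cv2.imread('pics/side0.png')
cv2.imwrite('pics/z1.png',np.hstack([cv2.resize(t[250:310,210:270],(400,400),interpolation=2),cv2.resize(s[185:240,245:300],(400,400),interpolation=2)]))
cv2.imwrite('pics/z2.png',cv2.resize(t[250:340,340:480],(800,514),interpolation=2))
cv2.imwrite('pics/z3.png',cv2.resize(s[290:425,225:335],(489,600),interpolation=2))
```

```text
small [0.5645 0.177  0.036 ] 0.0015
smallseat [0.5639 0.1706 0.0138] 0.0054
smalllip [0.553  0.1662 0.0136] 0.0033
m2 [0.6308 0.041  0.068 ] 0.0016
m3 [0.6372 0.2796 0.0613] 0.0034
rail [ 0.5356 -0.1924  0.0445] 0.0007
tip [ 0.4877 -0.3052  0.1759] 0.004
```

View pics/z1.png

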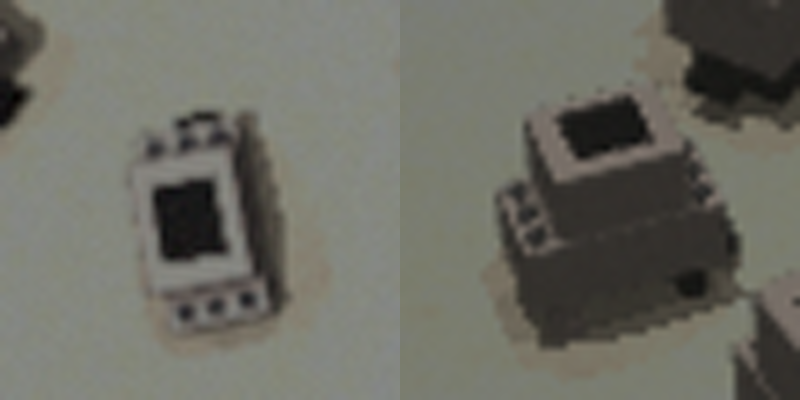

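View pics/z2.png

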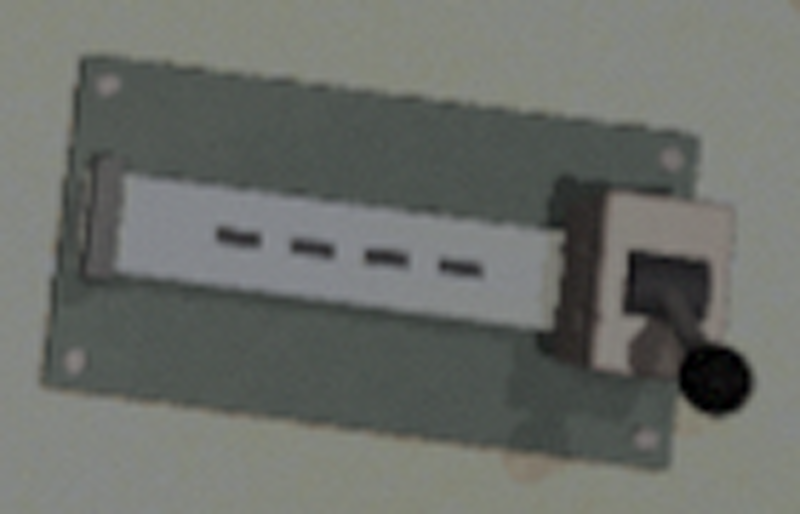

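View pics/z3.png

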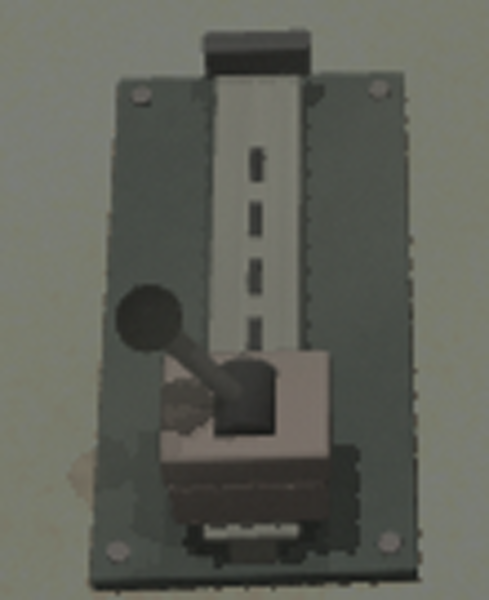

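```bash
cat > fit.py <<'E'
from h import *
from scipy.optimize import minimize
def hullmask(cam,boxes,M,shape=(480,640),S=4):
    out=np.zeros((shape[0]*S,shape[1]*S),np.uint8)
    for b in boxes:
        pts=np.array([[x,y,z] for x in b[0] for y in b[1] for z in b[2]])
        px=proj(cam,M(pts)); h=cv2.convexHull(((px+0.5)*S-0.5).astype(np.float32)).round().astype(np.int32)
        cv2.fillConvexPoly(out,h,1)
    return cv2.resize(out.astype(np.float32),(shape[1],shape[0]),interpolation=cv2.INTER_AREA)
w=.018
MB=[((-.035,.035),(-w,w),(.016,.046)),((-.023,.023),(-w,w),(.046,.076)),((-.027,-.0215),(-w,w),(0,.016)),((.0215,.027),(-w,w),(0,.016)),((.035,.042),(-.006,.006),(.016,.022))]
def place(x,y,z,a):
    r=R.from_euler('z',a)
    return lambda p: r.apply(p)+[x,y,z]
E
python3 - <<'E'
from fit import *
masks={}
for c,near in(('top',(238,283)),('side',(272,213))):
    ds=silhouettes('module_centre',c)
    for d in ds:
        b=d['bbox']; print(c,np.round(b),round(d['score'],2),d['mask'].sum())
    d=min(ds,key=lambda d:np.hypot(d['bbox'][0]+d['bbox'][2]/2-near[0],d['bbox'][1]+d['bbox'][3]/2-near[1]))
    masks[c]=d['mask'].astype(np.float32)
np.savez('m.npz',**masks)
def cost(v,cs):
    M=place(v[0],v[1],0,v[2]); return sum(np.abs(hullmask(c,MB,M)-masks[c]).sum() for c in cs)
for cs in(('top','side'),('top',),('side',)):
    best=None
    for a0 in(-.1,.1,.3):
        s=np.array([[.564,.174,a0]]); sim=np.vstack([s,s+[.006,0,0],s+[0,.006,0],s+[0,0,.15]])
        r=minimize(cost,s[0],args=(cs,),method='Nelder-Mead',options=dict(initial_simplex=sim,xatol=1e-4,fatol=.05))
        if best is None or r.fun<best.fun: best=r
    print(cs,best.x.round(4),best.fun)
E
```

```text
top [168. 234.  45.  37.] 0.58 958
top [272. 238.  41.  36.] 0.57 1013
side [255. 194.  36.  39.] 0.93 802
side [281. 148.  32.  50.] 0.78 1163
side [252. 353.  30.  28.] 0.26 262
('top', 'side') [0.5668 0.1731 0.2049] 1595.6875Traceback (most recent call last):
  File "<stdin>", line 16, in <module>
    res = _minimize_neldermead(fun, x0, args, callback, bounds=bounds,
                               **options)
    fxr = func(xr)
    fx = function(np.copy(x), *(wrapper_args + args))
  File "<stdin>", line 11, in cost
  File "<stdin>", line 11, in <genexpr>
  File "fit.py", line 7, in hullmask
    px=proj(cam,M(pts)); h=cv2.convexHull(((px+0.5)*S-0.5).astype(np.float32)).round().astype(np.int32)
  File "h.py", line 15, in proj
    p,f,o,r=cam(name); c=r.inv().apply(np.atleast_2d(P)-o)
            ~~~^^^^^^
  File "h.py", line 7, in cam
    p=camera_params(name); f=240/np.tan(np.radians(p['fovy'])/2)
ValueError: time passes only in moves, steps and waits
```

```bash
sed -i 's/^def cam(name):/_C={}\ndef cam(name):\n    if name not in _C: _C[name]=_cam(name)\n    return _C[name]\ndef _cam(name):/' h.py
python3 - <<'E'
from fit import *
ms=dict(np.load('m.npz'))
for k in range(3):
    snapshot('top')
    for d in silhouettes('module_centre','top'):
        b=d['bbox']; print(np.round(b),round(d['score'],2),d['mask'].sum())
        if abs(b[0]+b[2]/2-240)<12: ms['top']=d['mask'].astype(np.float32)
    if ms['top'].sum()<900: break
np.savez('m.npz',**ms); masks=ms; print(ms['top'].sum())
def cost(v,cs):
    M=place(v[0],v[1],0,v[2]); return sum(np.abs(hullmask(c,MB,M)-masks[c]).sum() for c in cs)
for cs in(('top','side'),('top',),('side',)):
    best=None
    for a0 in(-.1,.1,.3):
        s=np.array([[.564,.174,a0]]); sim=np.vstack([s,s+[.006,0,0],s+[0,.006,0],s+[0,0,.15]])
        r=minimize(cost,s[0],args=(cs,),method='Nelder-Mead',options=dict(initial_simplex=sim,xatol=1e-4,fatol=.05))
        if best is None or r.fun<best.fun: best=r
    print(cs,best.x.round(4),best.fun)
E
```

```text
[272. 237.  42.  33.] 0.92 949
[228. 264.  26.  34.] 0.63 564
[171. 235.  43.  40.] 0.59 1019
564.0
('top', 'side') [0.5657 0.1711 0.2081] 130.875
('top',) [0.5634 0.17   0.2016] 38.875
('side',) [0.5666 0.1732 0.2101] 50.375
```

Run:
```python
from h import *
def z2(u,v): s=800/140; return ((u+.5)/s-.5+340,(v+.5)/s-.5+250)
def z3(u,v): s=600/135; return ((u+.5)/s-.5+225,(v+.5)/s-.5+290)
T=lambda q:onz('top',z2(*q),.038)[:2]*1000
S=lambda q:onz('side',z3(*q),.038)[:2]*1000
for nm,f,ed in(('top',T,dict(far=[(122,172),(563,230)],near=[(115,275),(553,330)],slots=[(238,237),(312,247),(387,257),(461,267)])),
  ('side',S,dict(near=[(217,80),(208,350)],far=[(300,80),(301,350)],slots=[(257,163),(257,220),(256,277),(256,333)]))):
    for k,v in ed.items():
        P=np.array([f(q) for q in v]); d=P[-1]-P[0]; print(nm,k,P.round(1).tolist(),'yaw',round(np.arctan2(d[0],-d[1]),4))
p,e=tri(*[(466.1,316.6),(258.3,358.6)]);print(p,e)
```

```text
top far [[570.1, -110.7], [544.7, -288.9]] yaw -0.1416
top near [[528.4, -106.7], [504.5, -283.0]] yaw -0.1348
top slots [[543.2, -157.1], [538.8, -186.9], [534.5, -217.2], [530.2, -247.0]] yaw -0.1441
side near [[532.4, -105.0], [511.0, -248.4]] yaw -0.1481
side far [[571.5, -111.9], [551.4, -255.6]] yaw -0.1386
side slots [[545.1, -155.0], [541.0, -185.7], [536.7, -215.4], [533.0, -243.7]] yaw -0.1358
[ 0.4876996  -0.30521164  0.17591845] 0.004049651995123342
```

```bash
cat >> h.py <<'E'
def go(P,yaw_w):
    """P: desired TCP world; yaw_w: world yaw of the tool-y (jaw) line. prints shift cm + yaw"""
    s=get_state(); r=R.from_quat(s['eef_rot']); p=np.array(s['tool_pos'])
    d=r.inv().apply(np.array(P)-p)*100
    y=r.apply([0,1,0]); cur=np.arctan2(-y[0],y[1]); x=r.apply([1,0,0])
    e=(yaw_w-cur+np.pi/2)%np.pi-np.pi/2
    print('t',round(s['clock'],2),'tcp',p.round(4),'toolx',x.round(3),'jaw yaw',round(cur,3),'q',s['q'].round(2),'F',np.round(s['contact_force'],1),'open',round(s['opening'],3))
    print('SHIFT cm',d.round(2),'YAW about tool x',round(-e,3))
E
python3 - <<'E'
from fit import *
for c in('top','side'):
    snapshot(c)
    for k in range(2):
        for d in silhouettes('module_centre',c):
            b=d['bbox'];
            for n,q in (('m2',dict(top=(293,254),side=(309,246))),('m3',dict(top=(192,253),side=(297,174)))):
                u=(b[0]+b[2]/2-q[c][0],b[1]+b[3]/2-q[c][1])
                if np.hypot(*u)<14: np.save(f'{n}_{c}.npy',d['mask'])
import os
for n,x0 in(('m2',(.631,.041)),('m3',(.637,.28))):
    ms={c:np.load(f'{n}_{c}.npy').astype(np.float32) for c in('top','side') if os.path.exists(f'{n}_{c}.npy')}
    print(n,list(ms))
    def cost(v):
        M=place(v[0],v[1],0,v[2]); B=np.array(MB)*v[3]
        return sum(np.abs(hullmask(c,B,M)-ms[c]).sum() for c in ms)
    best=None
    for a0 in(-.5,.3,-1.2):
        s=np.array([[*x0,a0,1.5]]); sim=np.vstack([s,s+[.006,0,0,0],s+[0,.006,0,0],s+[0,0,.3,0],s-[0,0,0,.2]])
        r=minimize(cost,s[0],method='Nelder-Mead',options=dict(initial_simplex=sim,xatol=1e-4,fatol=.05))
        if best is None or r.fun<best.fun: best=r
    print(best.x.round(3),best.fun)
go((.577,.174,.2),.205)
E
```

```text
m2 ['top', 'side']
[ 0.633  0.049 -1.186  1.327] 196.25
m3 ['top', 'side']
[ 0.642  0.288 -2.254  1.297] 176.5
t 1.2 tcp [0.1929 0.5945 0.2527] toolx [ 0.  0. -1.] jaw yaw -0.314 q [-1.22  0.69 -0.19  1.57  0.16  0.9  -0.22] F [-0.1  0.9  0.4] open 1.002
SHIFT cm [  5.27 -28.14  49.51] YAW about tool x -0.519
```

>>> apply_moves:
  delta_pos:
    - [2,-14,24.7]
    - [3,-28,49.5]
    - [4,-28.1,49.5]
    - [5,-28.1,49.5]
    - [5,-28.1,49.5]
    - [5,-28.1,49.5]
    - [5,-28.1,49.5]
    - [5,-28.1,49.5]
    - [5,-28.1,49.5]
    - [5,-28.1,49.5]
  yaw: [-0.1,-0.2,-0.3,-0.4,-0.519,-0.519,-0.519,-0.519,-0.519,-0.519]
  gripper: [80,80,80,80,80,80,80,80,80,80]
  force: 4

```text
clock: 2.03
tool_pos: [0.4744, 0.2865, 0.2173]
eef_rot: [-0.072, 0.703, 0.072, 0.704]
contact_force: [-0.3, 1.4, -1.1]
opening: 0.799
```

Run:
```python
from h import *
go((.577,.174,.2),.205)
```

```text
t 2.03 tcp [0.4744 0.2865 0.2173] toolx [ 0.  0. -1.] jaw yaw 0.205 q [-0.4   0.66 -0.38  1.81  0.35  0.73  0.81] F [-0.3  1.4 -1.1] open 0.799
SHIFT cm [  1.73 -13.11   7.76] YAW about tool x 0.0
```

>>> apply_moves:
  delta_pos:
    - [1.7,-13.1,7.8]
    - [1.7,-13.1,7.8]
    - [1.7,-13.1,7.8]
    - [4,-13.1,7.8]
    - [7,-13.1,7.8]
    - [8,-13.1,7.8]
    - [8,-13.1,7.8]
    - [8,-13.1,7.8]
  yaw: [0,0,0,0,0,0,0,0]
  gripper: [80,80,80,80,80,80,80,80]

```text
clock: 2.7
tool_pos: [0.5765, 0.176, 0.1376]
eef_rot: [-0.073, 0.703, 0.074, 0.703]
contact_force: [-0.3, 0.3, 0.7]
opening: 0.799
```

Run:
```python
from h import *
go((.5777,.1741,.064),.205)
t=save('top','t1.png'); s=save('side','s1.png')
cv2.imwrite('pics/z4.png',np.hstack([cv2.resize(t[230:330,190:290],(400,400),interpolation=2),cv2.resize(s[130:240,220:330],(400,400),interpolation=2)])[:,:,::-1])
```

```text
t 2.7 tcp [0.5765 0.176  0.1376] toolx [-0.001  0.002 -1.   ] jaw yaw 0.208 q [-0.17  0.83 -0.35  1.73  0.43  0.66  1.02] F [-0.3  0.3  0.7] open 0.799
SHIFT cm [ 7.36 -0.23  0.08] YAW about tool x 0.003
```

View pics/z4.png

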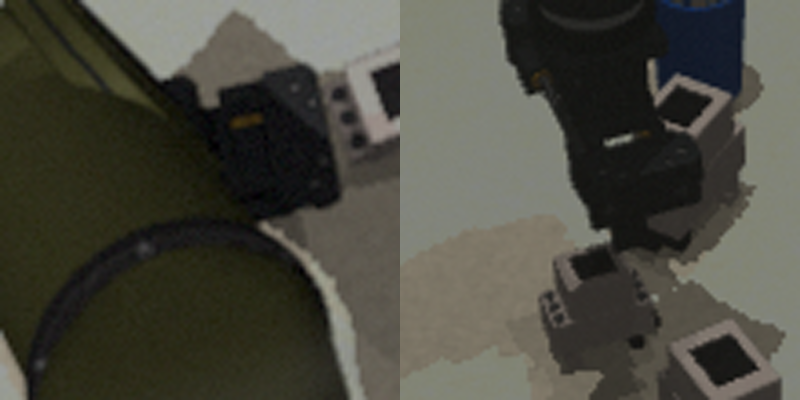

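The top view is blocked by the arm. The side view shows the fingers above the small module, behind its foot side. Descending now.

>>> apply_moves:
  delta_pos:
    - [3,-0.2,0.1]
    - [5,-0.2,0.1]
    - [6.8,-0.2,0.1]
    - [7.4,-0.2,0.1]
    - [7.4,-0.2,0.1]
    - [7.4,-0.2,0.1]
  yaw: [0,0,0,0,0,0]
  gripper: [80,80,80,80,80,80]

```text
clock: 3.3
tool_pos: [0.5796, 0.1759, 0.0663]
eef_rot: [-0.073, 0.702, 0.075, 0.705]
contact_force: [0.0, 0.4, -0.3]
opening: 0.798
```

Run:
```python
from h import *
go((.5777,.1741,.064),.205)
s=save('side','s2.png')
cv2.imwrite('pics/z5.png',cv2.resize(s[160:250,230:330],(660,594),interpolation=2)[:,:,::-1])
P=[get_state()['tool_pos']+np.array([0,0,dz]) for dz in(-.014,0,.005)]
print(proj('side',P))
```

```text
t 3.3 tcp [0.5796 0.1759 0.0663] toolx [ 0.004  0.003 -1.   ] jaw yaw 0.209 q [-0.2   0.93 -0.29  1.75  0.48  0.53  0.97] F [ 0.   0.4 -0.3] open 0.798
SHIFT cm [ 0.23 -0.13 -0.22] YAW about tool x 0.004
[[278.60912355 207.56506962]
 [278.31495991 203.47029354]
 [278.20888498 201.993724  ]]
```

View pics/z5.png

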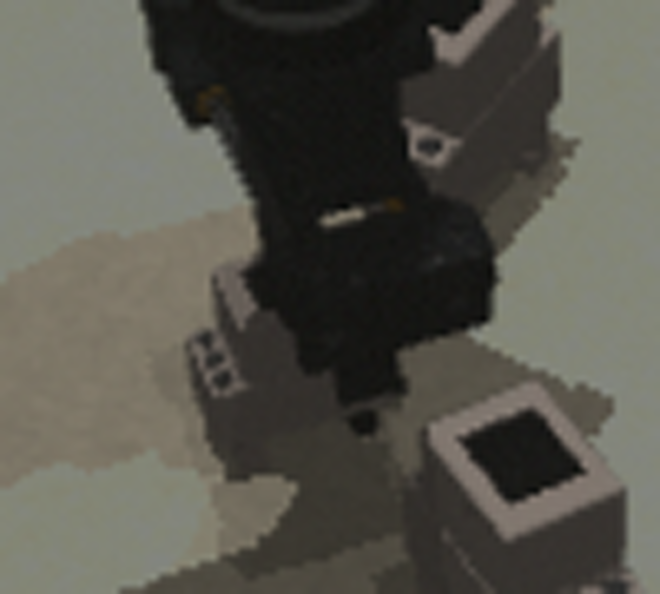

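>>> apply_moves:
  delta_pos:
    - [0.3,-0.2,-0.2]
    - [0.3,-0.2,-0.2]
    - [0.3,-0.2,-0.2]
    - [0.3,-0.2,-0.2]
    - [0.3,-0.2,-0.2]
    - [0.3,-0.2,-0.2]
    - [0.3,-0.2,-0.2]
    - [0.3,-0.2,-0.2]
  yaw: [0,0,0,0,0,0,0,0]
  gripper: [60,45,30,20,20,20,20,20]
  force: 5

```text
clock: 4.02
tool_pos: [0.5786, 0.1737, 0.0638]
eef_rot: [-0.072, 0.701, 0.075, 0.705]
contact_force: [-0.6, 1.5, 1.4]
opening: 0.41
```

Run:
```python
from h import *
go((.5777,.1741,.064),.205)
```

```text
t 4.02 tcp [0.5786 0.1737 0.0638] toolx [ 0.005  0.004 -1.   ] jaw yaw 0.209 q [-0.2   0.94 -0.29  1.76  0.48  0.51  0.97] F [-0.6  1.5  1.4] open 0.41
SHIFT cm [-0.02  0.06 -0.08] YAW about tool x 0.004
```

>>> apply_moves:
  delta_pos:
    - [-0.4,0,0]
    - [-0.8,0,0]
    - [-1.2,0,0]
    - [-1.8,0,0]
    - [-2.5,0,0]
    - [-4,0,0]
    - [-6,0,0]
    - [-8,0,0]
    - [-8,0,0]
    - [-8,0,0]
  yaw: [0,0,0,0,0,0,0,0,0,0]
  gripper: [20,20,20,20,20,20,20,20,20,20]

```text
clock: 4.85
tool_pos: [0.5789, 0.1736, 0.1449]
eef_rot: [-0.072, 0.7, 0.075, 0.706]
contact_force: [0.1, -0.8, -2.2]
opening: 0.408
```

Run:
```python
from h import *
go((.5777,.1741,.144),.205)
s=save('side','s3.png')
cv2.imwrite('pics/z6.png',cv2.resize(s[110:230,220:340],(600,600),interpolation=2)[:,:,::-1])
```

```text
t 4.85 tcp [0.5789 0.1736 0.1449] toolx [ 0.008  0.005 -1.   ] jaw yaw 0.208 q [-0.16  0.82 -0.36  1.73  0.43  0.67  1.02] F [ 0.1 -0.8 -2.2] open 0.408
SHIFT cm [ 0.09  0.07 -0.11] YAW about tool x 0.003
```

View pics/z6.png

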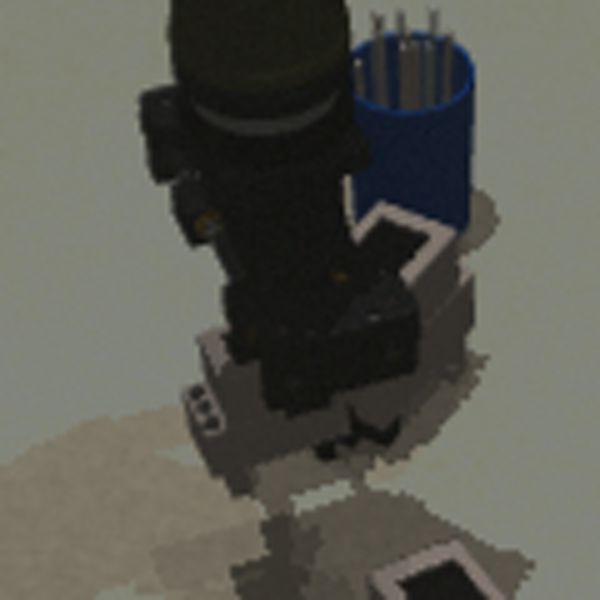

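```bash
cat >> fit.py <<'E'
EDG=[(i,j) for i in range(8) for j in range(i) if bin(i^j).count('1')==1]
def pinch():
    s=get_state(); r=R.from_quat(s['eef_rot']); return s['tool_pos']-.005*r.apply([1,0,0]), s
def held(tilt,yaw,gx,gz,pp):
    """module-frame pts -> world, pinched at module (gx,0,gz), lean back by tilt"""
    r=R.from_euler('z',yaw)*R.from_euler('y',-tilt)
    return lambda p: r.apply(np.asarray(p)-[gx,0,gz])+pp
def overlay(im,c,M,x0,y0,w,S,boxes=MB[:4],col=(0,255,255)):
    o=cv2.resize(im[y0:y0+w,x0:x0+w],(w*S,w*S),interpolation=cv2.INTER_CUBIC)[:,:,::-1].copy()
    for b in boxes:
        pts=np.array([[x,y,z] for x in b[0] for y in b[1] for z in b[2]])
        px=((proj(c,M(pts))-[x0,y0]+.5)*S).astype(int)
        for i,j in EDG: cv2.line(o,tuple(map(int,px[i])),tuple(map(int,px[j])),col,1)
    return o
E
python3 - <<'E'
from fit import *
im=cv2.imread('pics/s3.png')[:,:,::-1]
pp,s=pinch()
o=[overlay(im,'side',held(np.radians(t),.208,.0135,.069,pp),240,155,80,5) for t in(12,24)]
cv2.imwrite('pics/z7.png',np.hstack(o))
E
```

```text
(no output)
```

View pics/z7.png

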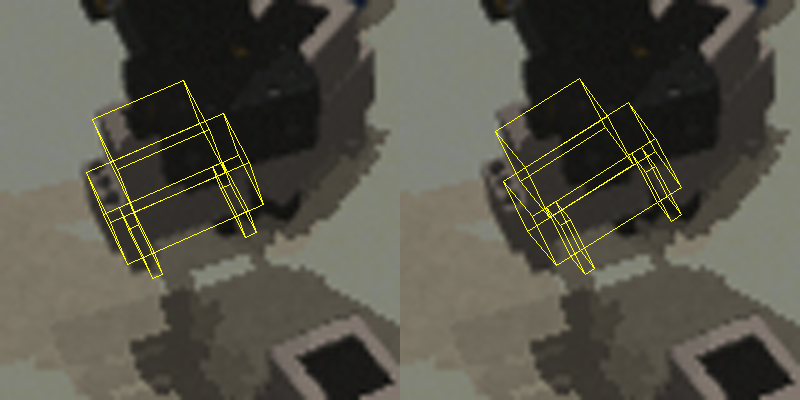

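Run:
```python
from fit import *
im=cv2.imread('pics/s3.png')[:,:,::-1]
im=np.clip((im/255.)**.5*255,0,255).astype(np.uint8)
pp,s=pinch()
a=cv2.resize(im[155:235,240:320],(400,400),interpolation=cv2.INTER_CUBIC)[:,:,::-1]
o=overlay(im,'side',held(np.radians(8),.208,.0135,.069,pp),240,155,80,5)
cv2.imwrite('pics/z8.png',np.hstack([a,o]))
```

```text
(no output)
```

View pics/z8.png

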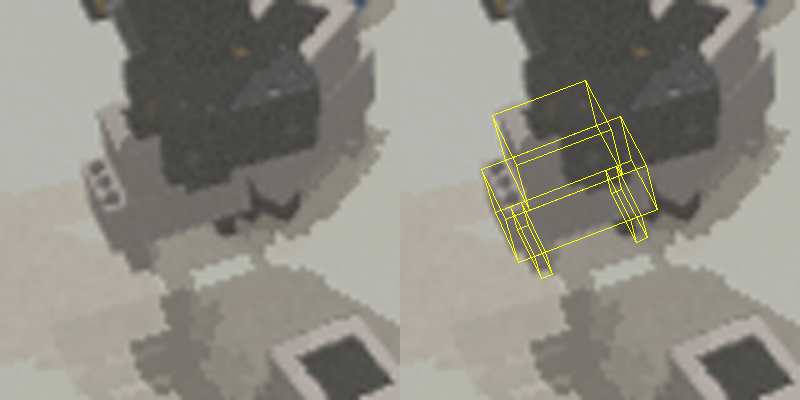

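```bash
cat >> h.py <<'E'
RT=np.array([.5385,-.197,.038]); RA=-.14
def rw(x,y,z): # rail mm -> world
    return RT+R.from_euler('z',RA).apply(np.array([x,y,z])/1000)
def gp(x,y,z,yaw=RA): # pinch point in rail mm
    w=rw(x,y,z); w[2]-=.005; go(w,yaw)
def where():
    s=get_state(); r=R.from_quat(s['eef_rot']); p=s['tool_pos']-.005*r.apply([1,0,0])
    print('pinch rail mm',(R.from_euler('z',-RA).apply(p-RT)*1000).round(1))
E
python3 - <<'E'
from h import *
gp(62,20,150)
E
```

```text
t 4.9 tcp [0.5781 0.1732 0.1438] toolx [ 0.005  0.004 -1.   ] jaw yaw 0.208 q [-0.16  0.82 -0.36  1.73  0.43  0.67  1.02] F [ 0.4 -1.  -2.8] open 0.411
SHIFT cm [ -4.04 -35.62  -4.99] YAW about tool x 0.348
```

>>> apply_moves:
  delta_pos:
    - [-3,0,0]
    - [-4,-3,-0.5]
    - [-4,-6.5,-1]
    - [-4,-10,-1.5]
    - [-4,-14,-2]
    - [-4,-18,-2.5]
    - [-4,-22,-3]
    - [-4,-26,-3.6]
    - [-4,-30,-4.2]
    - [-4,-33,-4.6]
  yaw: [0,0.03,0.07,0.11,0.15,0.19,0.23,0.27,0.31,0.348]
  gripper: [20,20,20,20,20,20,20,20,20,20]
  force: 12

```text
clock: 5.73
tool_pos: [0.5995, -0.1643, 0.1808]
eef_rot: [0.052, 0.705, -0.051, 0.706]
contact_force: [-0.3, -0.1, -1.0]
opening: 0.406
```

Run:
```python
from h import *
gp(62,20,120); where()
```

```text
t 5.73 tcp [ 0.5995 -0.1643  0.1808] toolx [ 0.002  0.002 -1.   ] jaw yaw -0.145 q [ 0.39  0.79 -0.35  1.64  0.35  0.78  1.31] F [-0.3 -0.1 -1. ] open 0.406
SHIFT cm [ 2.78 -2.09  0.62] YAW about tool x -0.005
pinch rail mm [ 55.8  40.9 147.8]
```

>>> apply_moves:
  delta_pos:
    - [1.4,-1.3,0.6]
    - [2.8,-1.3,0.6]
    - [2.8,-1.3,0.6]
    - [2.8,-1.3,0.6]
  yaw: [0,0,0,0]
  gripper: [20,20,20,20]

```text
clock: 6.07
tool_pos: [0.6022, -0.1771, 0.151]
eef_rot: [0.052, 0.706, -0.05, 0.704]
contact_force: [0.0, 0.6, -2.1]
opening: 0.408
```

Run:
```python
from fit import *
gp(62,28,72); where()
im=save('side','s4.png'); t=save('top','t4.png')
g=lambda im:np.clip((im/255.)**.5*255,0,255).astype(np.uint8)
pp,s=pinch()
a=cv2.resize(g(im)[230:360,240:370],(390,390),interpolation=cv2.INTER_CUBIC)[:,:,::-1]
o=overlay(g(im),'side',held(np.radians(10),-.14,.0135,.069,pp),240,230,130,3)
cv2.imwrite('pics/z9.png',np.hstack([a,o]))
cv2.imwrite('pics/t4z.png',cv2.resize(g(t)[200:360,320:500],(675,600))[:,:,::-1])
```

```text
t 6.07 tcp [ 0.6022 -0.1771  0.151 ] toolx [-0.002  0.003 -1.   ] jaw yaw -0.144 q [ 0.4   0.83 -0.34  1.64  0.37  0.74  1.31] F [ 0.   0.6 -2.1] open 0.408
SHIFT cm [ 4.6  -0.08  0.18] YAW about tool x -0.004
pinch rail mm [ 60.3  28.6 118. ]
```

View pics/z9.png

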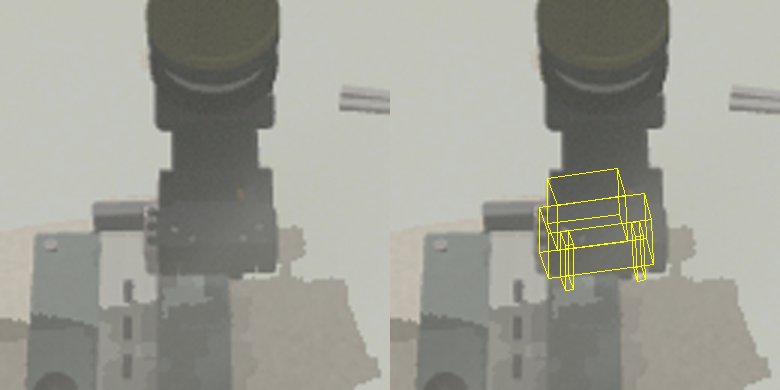

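View pics/t4z.png

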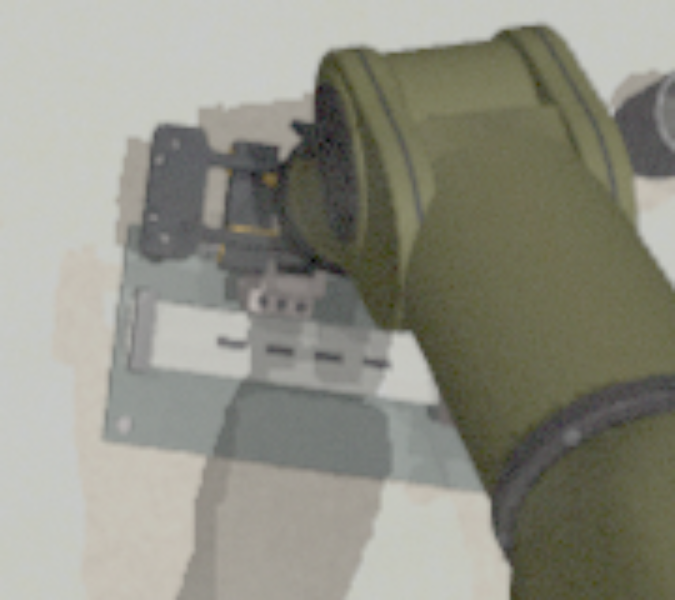

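Run:
```python
from fit import *
im=cv2.imread('pics/s4.png')[:,:,::-1]
g=lambda im:np.clip((im/255.)**.4*255,0,255).astype(np.uint8)
pp,s=pinch()
a=cv2.resize(g(im)[285:335,282:332],(400,400),interpolation=cv2.INTER_CUBIC)[:,:,::-1]
o=overlay(g(im),'side',held(np.radians(10),-.14,.0135,.069,pp),282,285,50,8)
cv2.imwrite('pics/z10.png',np.hstack([a,o]))
```

```text
(no output)
```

View pics/z10.png

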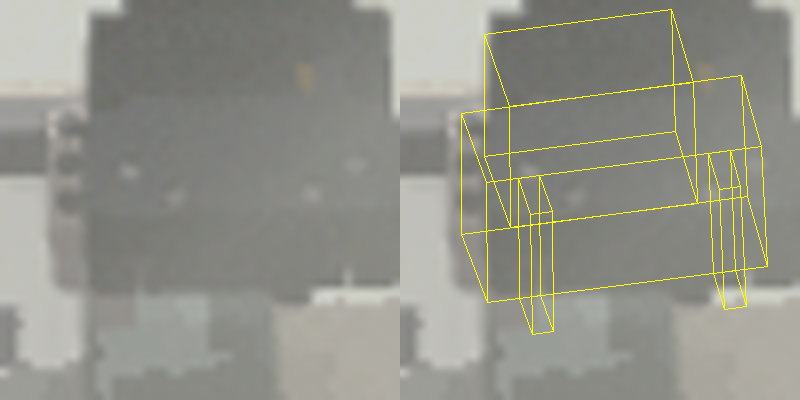

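Run:
```python
from fit import *
pp,s=pinch(); print(pp)
M=held(0.17,-.14,.0135,.069,pp)
P=M([[0.0135,-.018,.069],[.0135,.018,.069]]); print(P, proj('side',P))
P=[rw(0,-40,0),rw(0,80,0),rw(60,10,80),rw(60,46,80),rw(60,10,0),rw(60,46,0)]; print(np.array(P),proj('side',P))
```

```text
[ 0.60380513 -0.17628635  0.15785454]
[[ 0.60129335 -0.19411024  0.15785454]
 [ 0.60631691 -0.15846246  0.15785454]] [[311.67854708 303.70177764]
 [311.24047831 288.48859556]]
[[ 0.53291828 -0.23660864  0.038     ]
 [ 0.54966345 -0.11778272  0.038     ]
 [ 0.59930839 -0.19547043  0.118     ]
 [ 0.60433194 -0.15982265  0.118     ]
 [ 0.59930839 -0.19547043  0.038     ]
 [ 0.60433194 -0.15982265  0.038     ]] [[281.7164545  361.42447736]
 [282.28308584 311.35245976]
 [310.99223356 316.45974572]
 [310.57847235 301.34685606]
 [311.42341653 338.8711336 ]
 [311.02077733 324.03542611]]
```

Run:
```python
from fit import *
gp(66,28,67);gp(45,28,67);gp(23,28,74)
```

```text
t 6.17 tcp [ 0.6038 -0.1763  0.1529] toolx [ 0.002  0.003 -1.   ] jaw yaw -0.143 q [ 0.4   0.83 -0.34  1.64  0.37  0.74  1.31] F [-0.4 -0.4 -2.2] open 0.405
SHIFT cm [ 5.29 -0.18  0.41] YAW about tool x -0.003
t 6.17 tcp [ 0.6038 -0.1763  0.1529] toolx [ 0.002  0.003 -1.   ] jaw yaw -0.143 q [ 0.4   0.83 -0.34  1.64  0.37  0.74  1.31] F [-0.4 -0.4 -2.2] open 0.405
SHIFT cm [ 5.28 -0.18 -1.69] YAW about tool x -0.003
t 6.17 tcp [ 0.6038 -0.1763  0.1529] toolx [ 0.002  0.003 -1.   ] jaw yaw -0.143 q [ 0.4   0.83 -0.34  1.64  0.37  0.74  1.31] F [-0.4 -0.4 -2.2] open 0.405
SHIFT cm [ 4.58 -0.19 -3.88] YAW about tool x -0.003
```

>>> apply_moves:
  delta_pos:
    - [2.5,-0.1,0.4]
    - [4.5,-0.1,0.4]
    - [5.3,-0.1,0.4]
    - [5.3,-0.1,0.4]
    - [5.3,-0.1,-0.1]
    - [5.3,-0.1,-0.6]
    - [5.3,-0.1,-1.1]
    - [5.2,-0.1,-1.7]
    - [5.2,-0.1,-1.7]
  yaw: [0,0,0,0,0,0,0,0,0]
  gripper: [20,20,20,20,20,20,20,20,20]

```text
clock: 6.92
tool_pos: [0.5876, -0.1747, 0.1026]
eef_rot: [0.051, 0.703, -0.049, 0.707]
contact_force: [2.7, -0.8, -0.0]
opening: 0.412
```

Run:
```python
from fit import *
gp(23,28,74); where()
im=save('side','s5.png')
g=lambda im:np.clip((im/255.)**.5*255,0,255).astype(np.uint8)
pp,s=pinch()
a=cv2.resize(g(im)[295:365,262:332],(400,400),interpolation=cv2.INTER_CUBIC)[:,:,::-1]
o=cv2.resize(overlay(g(im),'side',held(np.radians(10),-.14,.0135,.069,pp),262,295,70,8),(400,400))
cv2.imwrite('pics/z11.png',np.hstack([a,o]))
```

```text
t 6.92 tcp [ 0.5876 -0.1747  0.1026] toolx [ 0.005  0.002 -1.   ] jaw yaw -0.143 q [ 0.38  0.88 -0.3   1.72  0.41  0.6   1.28] F [ 2.7 -0.8 -0. ] open 0.412
SHIFT cm [-0.45 -0.09 -2.25] YAW about tool x -0.003
pinch rail mm [45.5 28.9 69.6]
```

View pics/z11.png

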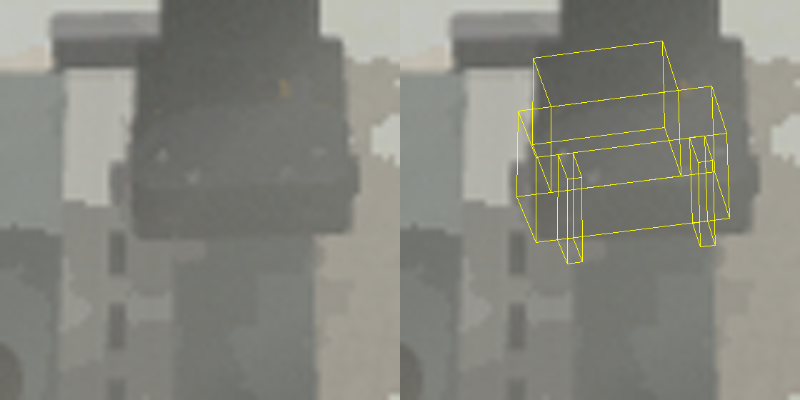

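The reading is 2.7 N in +x, so the leg is against the rail's far edge and the tilt is progressing. Continuing.

>>> apply_moves:
  delta_pos:
    - [-0.05,0,-0.4]
    - [-0.1,0,-0.8]
    - [-0.2,-0.1,-1.2]
    - [-0.3,-0.1,-1.6]
    - [-0.4,-0.1,-2.0]
    - [-0.45,-0.1,-2.3]
    - [-0.45,-0.1,-2.3]
    - [-0.45,-0.1,-2.3]
  yaw: [0,0,0,0,0,0,0,0]
  gripper: [20,20,20,20,20,20,20,20]

```text
clock: 7.63
tool_pos: [0.5634, -0.1726, 0.1062]
eef_rot: [0.051, 0.705, -0.05, 0.706]
contact_force: [0.6, -0.6, -2.0]
opening: 0.405
```

Run:
```python
from fit import *
gp(23,28,74); where()
im=save('side','s6.png')
g=lambda im:np.clip((im/255.)**.5*255,0,255).astype(np.uint8)
pp,s=pinch()
a=cv2.resize(g(im)[295:365,252:322],(400,400),interpolation=cv2.INTER_CUBIC)[:,:,::-1]
o=cv2.resize(overlay(g(im),'side',held(np.radians(30),-.14,.0135,.069,pp),252,295,70,8),(400,400))
cv2.imwrite('pics/z12.png',np.hstack([a,o]))
```

```text
t 7.63 tcp [ 0.5634 -0.1726  0.1062] toolx [ 0.002  0.002 -1.   ] jaw yaw -0.143 q [ 0.39  0.86 -0.29  1.79  0.42  0.56  1.26] F [ 0.6 -0.6 -2. ] open 0.405
SHIFT cm [-0.08  0.04  0.18] YAW about tool x -0.003
pinch rail mm [21.2 27.6 73.2]
```

View pics/z12.png

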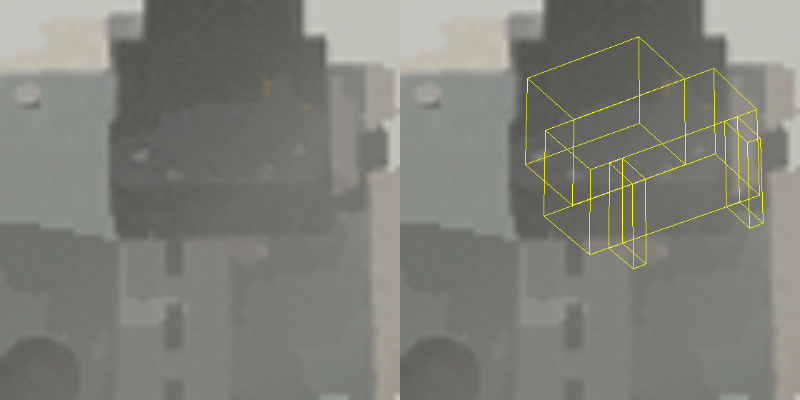

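Run:
```python
from fit import *
gp(23,28,100); gp(-38,28,100); gp(-38,28,75)
```

```text
t 7.68 tcp [ 0.5634 -0.1728  0.1061] toolx [ 0.002  0.002 -1.   ] jaw yaw -0.143 q [ 0.39  0.86 -0.29  1.79  0.42  0.56  1.26] F [ 1.2 -0.3 -1.8] open 0.408
SHIFT cm [-2.69  0.06  0.17] YAW about tool x -0.003
t 7.68 tcp [ 0.5634 -0.1728  0.1061] toolx [ 0.002  0.002 -1.   ] jaw yaw -0.143 q [ 0.39  0.86 -0.29  1.79  0.42  0.56  1.26] F [ 1.2 -0.3 -1.8] open 0.408
SHIFT cm [-2.69  0.04 -5.93] YAW about tool x -0.003
t 7.68 tcp [ 0.5634 -0.1728  0.1061] toolx [ 0.002  0.002 -1.   ] jaw yaw -0.143 q [ 0.39  0.86 -0.29  1.79  0.42  0.56  1.26] F [ 1.2 -0.3 -1.8] open 0.408
SHIFT cm [-0.19  0.04 -5.93] YAW about tool x -0.003
```

>>> apply_moves:
  delta_pos:
    - [-1,0,0.4]
    - [-2,0,0.4]
    - [-2.7,0,0.3]
    - [-2.7,0,-1.5]
    - [-2.7,0,-3.5]
    - [-2.7,0,-5.3]
    - [-2.7,0,-5.9]
    - [-2.7,0,-5.9]
    - [-1.5,0,-5.9]
    - [-1.5,0,-5.9]
  yaw: [0,0,0,0,0,0,0,0,0,0]
  gripper: [20,20,20,20,20,20,20,20,20,20]
  force: 20

```text
clock: 8.52
tool_pos: [0.5059, -0.1644, 0.1203]
eef_rot: [0.051, 0.705, -0.05, 0.706]
contact_force: [-0.9, 0.3, -1.3]
opening: 0.408
```

Run:
```python
from fit import *
gp(-38,28,75); where()
im=save('side','s7.png'); t=save('top','t7.png')
g=lambda im:np.clip((im/255.)**.5*255,0,255).astype(np.uint8)
pp,s=pinch()
a=cv2.resize(g(im)[285:355,230:300],(400,400),interpolation=cv2.INTER_CUBIC)[:,:,::-1]
o=cv2.resize(overlay(g(im),'side',held(np.radians(30),-.14,.0138,.069,pp),230,285,70,8),(400,400))
cv2.imwrite('pics/z13.png',np.hstack([a,o]))
a=cv2.resize(g(t)[255:335,355:435],(400,400),interpolation=cv2.INTER_CUBIC)[:,:,::-1]
o=cv2.resize(overlay(g(t),'top',held(np.radians(30),-.14,.0138,.069,pp),355,255,80,8),(400,400))
cv2.imwrite('pics/z14.png',np.hstack([a,o]))
```

```text
t 8.52 tcp [ 0.5059 -0.1644  0.1203] toolx [ 0.002  0.002 -1.   ] jaw yaw -0.143 q [ 0.39  0.78 -0.27  1.95  0.44  0.46  1.23] F [-0.9  0.3 -1.3] open 0.408
SHIFT cm [ 1.23  0.03 -0.12] YAW about tool x -0.003
pinch rail mm [-36.9  27.7  87.3]
```

View pics/z13.png

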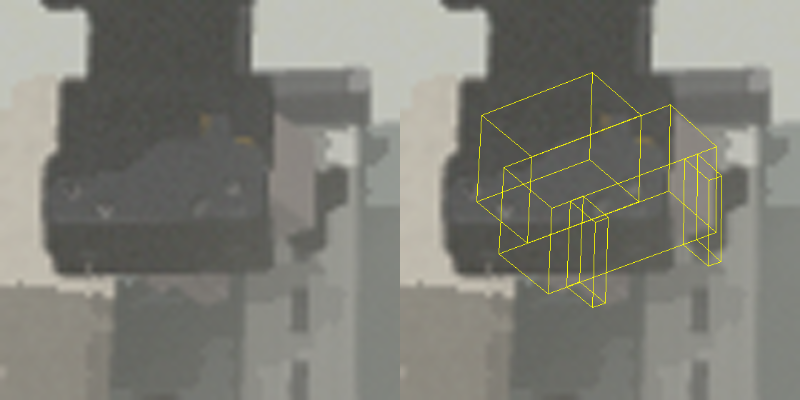

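View pics/z14.png

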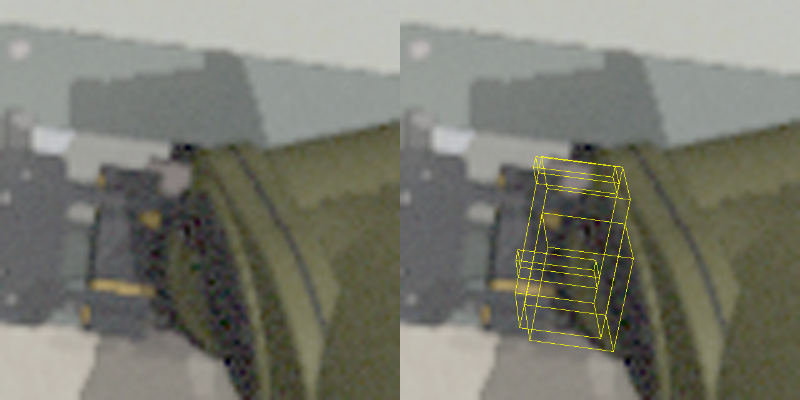

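Run:
```python
from fit import *
gp(-37,28,75);gp(-34,28,60.6); gp(-30,28,58.6);gp(-20,28,64)
```

```text
t 8.62 tcp [ 0.506  -0.1644  0.121 ] toolx [ 0.002  0.002 -1.   ] jaw yaw -0.143 q [ 0.39  0.78 -0.27  1.95  0.43  0.46  1.23] F [-0.1 -0.2 -2.7] open 0.407
SHIFT cm [ 1.3   0.02 -0.03] YAW about tool x -0.003
t 8.62 tcp [ 0.506  -0.1644  0.121 ] toolx [ 0.002  0.002 -1.   ] jaw yaw -0.143 q [ 0.39  0.78 -0.27  1.95  0.43  0.46  1.23] F [-0.1 -0.2 -2.7] open 0.407
SHIFT cm [2.74 0.02 0.27] YAW about tool x -0.003
t 8.62 tcp [ 0.506  -0.1644  0.121 ] toolx [ 0.002  0.002 -1.   ] jaw yaw -0.143 q [ 0.39  0.78 -0.27  1.95  0.43  0.46  1.23] F [-0.1 -0.2 -2.7] open 0.407
SHIFT cm [2.94 0.02 0.67] YAW about tool x -0.003
t 8.62 tcp [ 0.506  -0.1644  0.121 ] toolx [ 0.002  0.002 -1.   ] jaw yaw -0.143 q [ 0.39  0.78 -0.27  1.95  0.43  0.46  1.23] F [-0.1 -0.2 -2.7] open 0.407
SHIFT cm [2.4  0.03 1.67] YAW about tool x -0.003
```

>>> apply_moves:
  delta_pos:
    - [0.7,0,-0.1]
    - [1.4,0,-0.1]
    - [2.0,0,0.1]
    - [2.4,0,0.2]
    - [2.7,0,0.3]
    - [2.7,0,0.3]
    - [2.7,0,0.3]
  yaw: [0,0,0,0,0,0,0]
  gripper: [20,20,20,20,20,20,20]

```text
clock: 9.2
tool_pos: [0.509, -0.1647, 0.0938]
eef_rot: [0.051, 0.705, -0.05, 0.706]
contact_force: [-0.1, -0.3, -0.8]
opening: 0.404
```

```bash
cat > look.py <<'E'
from fit import *
def look(fn,tilt,c='side',gx=.0138):
    im=save(c,fn+'_raw.png')
    g=lambda im:np.clip((im/255.)**.5*255,0,255).astype(np.uint8)
    pp,s=pinch(); M=held(np.radians(tilt),-.14,gx,.069,pp)
    q=proj(c,pp)[0].astype(int); x0,y0=q-[35,25] if c=='side' else q-[35,35]
    a=cv2.resize(g(im)[y0:y0+70,x0:x0+70],(400,400),interpolation=cv2.INTER_CUBIC)[:,:,::-1]
    o=cv2.resize(overlay(g(im),c,M,x0,y0,70,8),(400,400))
    cv2.imwrite('pics/'+fn,np.hstack([a,o]))
E
python3 - <<'E'
from look import *
where();gp(-30,28,58.6);gp(-20,28,64)
look('z15.png',30)
E
```

```text
pinch rail mm [-33.7  27.8  60.8]
t 9.2 tcp [ 0.509  -0.1647  0.0938] toolx [ 0.002  0.002 -1.   ] jaw yaw -0.143 q [ 0.37  0.83 -0.24  1.96  0.46  0.41  1.21] F [-0.1 -0.3 -0.8] open 0.404
SHIFT cm [0.22 0.02 0.37] YAW about tool x -0.003
t 9.2 tcp [ 0.509  -0.1647  0.0938] toolx [ 0.002  0.002 -1.   ] jaw yaw -0.143 q [ 0.37  0.83 -0.24  1.96  0.46  0.41  1.21] F [-0.1 -0.3 -0.8] open 0.404
SHIFT cm [-0.32  0.02  1.37] YAW about tool x -0.003
```

View pics/z15.png

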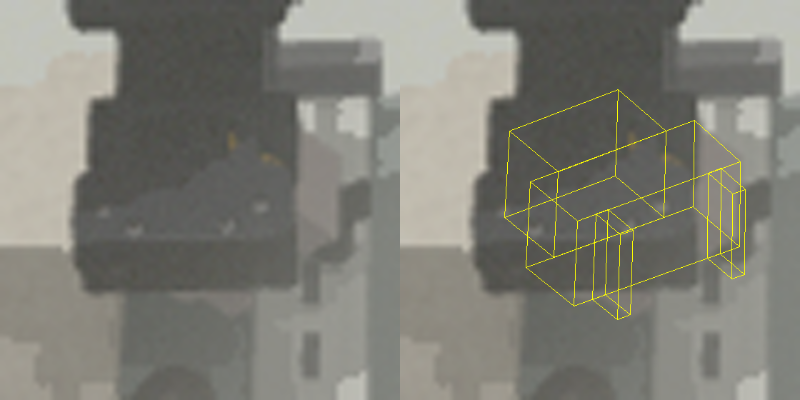

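No contact force yet, with the lip leg just off the rail's robot-side edge. Moving the lip under the flange.

>>> apply_moves:
  delta_pos:
    - [0.1,0,0.2]
    - [0.2,0,0.4]
    - [0.2,0,0.4]
    - [0.1,0,0.6]
    - [0,0,0.8]
    - [-0.1,0,1.0]
    - [-0.2,0,1.2]
    - [-0.3,0,1.35]
    - [-0.3,0,1.35]
  yaw: [0,0,0,0,0,0,0,0,0]
  gripper: [20,20,20,20,20,20,20,20,20]

```text
clock: 10.0
tool_pos: [0.5212, -0.1666, 0.0968]
eef_rot: [0.051, 0.706, -0.05, 0.705]
contact_force: [-2.4, 0.4, -2.1]
opening: 0.41
```

Run:
```python
from look import *
where();gp(-20,28,64)
look('z16.png',30)
```

```text
pinch rail mm [-21.4  27.6  63.8]
t 10.0 tcp [ 0.5212 -0.1666  0.0968] toolx [-0.001  0.002 -1.   ] jaw yaw -0.143 q [ 0.38  0.84 -0.26  1.92  0.45  0.45  1.22] F [-2.4  0.4 -2.1] open 0.41
SHIFT cm [-0.02  0.03  0.14] YAW about tool x -0.003
```

View pics/z16.png

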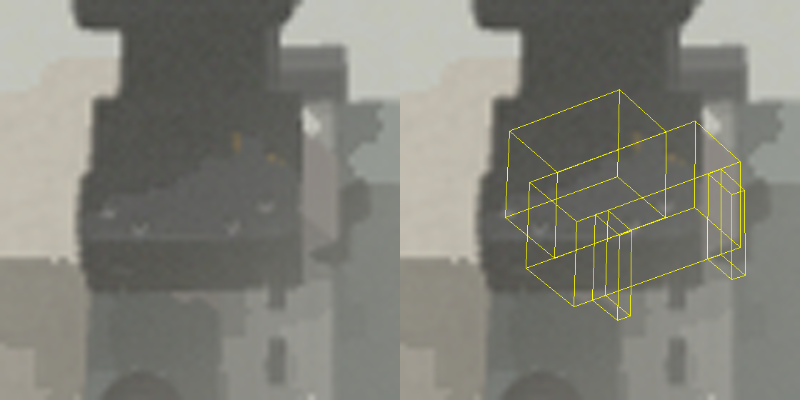

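>>> apply_moves:
  delta_pos:
    - [-0.2,0,0.05]
    - [-0.3,0,0.05]
    - [-0.3,0,0.05]
  yaw: [0,0,0]
  gripper: [20,20,20]

```text
clock: 10.3
tool_pos: [0.5209, -0.1666, 0.0983]
eef_rot: [0.052, 0.706, -0.049, 0.704]
contact_force: [1.6, 0.0, -21.8]
opening: 0.408
```

Run:
```python
from look import *
for k in range(3): where(); print(get_state()['contact_force'].round(1),get_state()['moment'].round(3)); spot_point('lip','side')
```

```text
pinch rail mm [-21.6  27.6  65.3]
[  1.6   0.  -21.8] [-0.086 -0.139 -0.002]
pinch rail mm [-21.6  27.6  65.3]
[  1.2   0.1 -24.5] [-0.087 -0.164 -0.035]
pinch rail mm [-21.6  27.6  65.4]
[  1.5  -0.5 -26.6] [-0.026 -0.226  0.016]
```

The 3 mm lift meets 26 N of resistance, so the lip is under the flange. Next I'll work out the rock-down arc.

Run:
```python
from look import *
for th in(30,26,22,18,14,10,5,0):
    t=np.radians(th); ax=-19.3-(30-th)/30*1.2; az=-1+(30-th)/30
    v=np.array([13.8-ax,53-az]); p=np.array([-20,0])+[v[0]*np.cos(t)-v[1]*np.sin(t),v[0]*np.sin(t)+v[1]*np.cos(t)]
    print(th,p.round(1))
gp(-20,28,64)
```

```text
30 [-18.3  63.3]
26 [-13.7  63. ]
22 [-9.1 62.3]
18 [-4.6 61.4]
14 [-0.2 60. ]
10 [ 4.1 58.4]
5 [ 9.3 55.9]
0 [14.3 53. ]
t 10.45 tcp [ 0.5209 -0.1666  0.0984] toolx [-0.002  0.003 -1.   ] jaw yaw -0.143 q [ 0.38  0.83 -0.26  1.92  0.44  0.45  1.23] F [  1.3  -0.5 -27. ] open 0.407
SHIFT cm [0.14 0.03 0.17] YAW about tool x -0.003
```

>>> apply_moves:
  delta_pos:
    - [0.15,0,0]
    - [0.2,0,0.3]
    - [0.24,0,0.6]
    - [0.28,0,0.9]
    - [0.31,0,1.2]
    - [0.4,0,1.6]
    - [0.54,0,2.1]
    - [0.54,0,2.1]
  yaw: [0,0,0,0,0,0,0,0]
  gripper: [20,20,20,20,20,20,20,20]
  force: 12

```text
clock: 11.12
tool_pos: [0.5429, -0.1698, 0.093]
eef_rot: [0.051, 0.706, -0.05, 0.705]
contact_force: [-0.9, 1.1, -0.1]
opening: 0.41
```

Run:
```python
from look import *
where();gp(4,28,58.4)
look('z17.png',14)
```

```text
pinch rail mm [ 0.6 27.5 60. ]
t 11.12 tcp [ 0.5429 -0.1698  0.093 ] toolx [-0.001  0.003 -1.   ] jaw yaw -0.143 q [ 0.38  0.86 -0.27  1.85  0.44  0.49  1.24] F [-0.9  1.1 -0.1] open 0.41
SHIFT cm [0.16 0.04 0.34] YAW about tool x -0.003
```

View pics/z17.png

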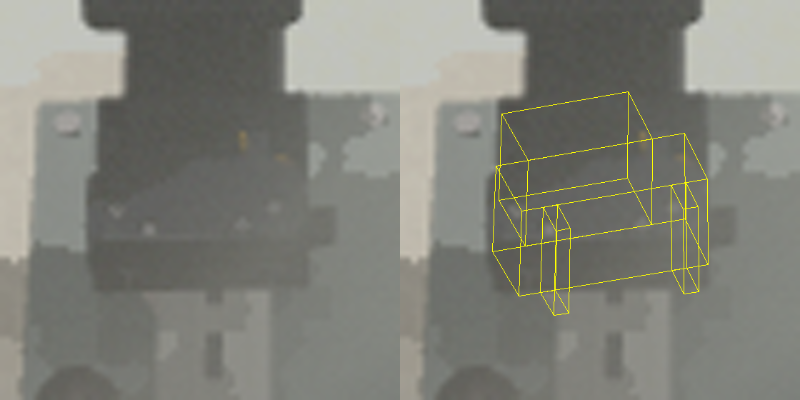

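>>> apply_moves:
  delta_pos:
    - [0.1,0,0.2]
    - [0.16,0,0.35]
    - [0.28,0,0.6]
    - [0.41,0,0.87]
    - [0.55,0,1.1]
    - [0.7,0,1.3]
    - [0.8,0,1.3]
  yaw: [0,0,0,0,0,0,0]
  gripper: [20,20,20,20,20,20,20]
  force: 25

```text
clock: 11.75
tool_pos: [0.5566, -0.1718, 0.0857]
eef_rot: [0.051, 0.705, -0.05, 0.705]
contact_force: [-7.1, 1.2, 19.2]
opening: 0.407
```

Run:
```python
from look import *
where();gp(14,28,53)
look('z18.png',0)
```

```text
pinch rail mm [14.4 27.5 52.7]
t 11.75 tcp [ 0.5566 -0.1718  0.0857] toolx [ 0.001  0.002 -1.   ] jaw yaw -0.143 q [ 0.38  0.88 -0.27  1.81  0.44  0.5   1.24] F [-7.1  1.2 19.2] open 0.407
SHIFT cm [-0.03  0.05 -0.04] YAW about tool x -0.003
```

View pics/z18.png

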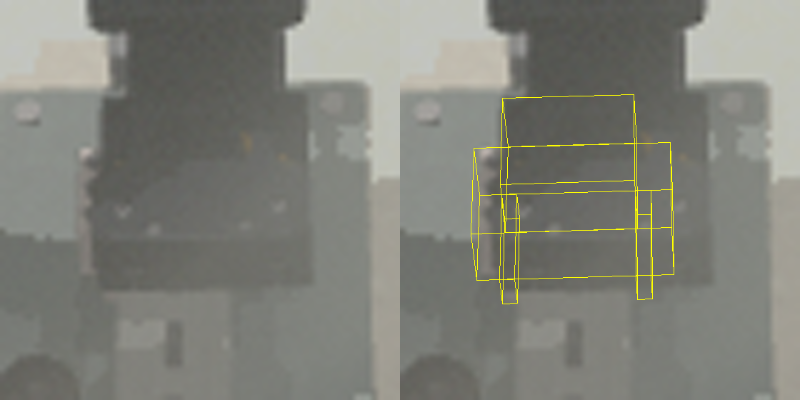

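>>> apply_moves:
  delta_pos:
    - [0.15,0,-0.1]
    - [0.2,0,-0.1]
    - [0.2,0,-0.1]
    - [0.1,0,-0.1]
  yaw: [0,0,0,0]
  gripper: [20,20,20,20]
  force: 35

```text
clock: 12.13
tool_pos: [0.5563, -0.1717, 0.0858]
eef_rot: [0.051, 0.704, -0.05, 0.706]
contact_force: [-3.1, 0.2, 0.2]
opening: 0.401
```

Run:
```python
from look import *
where();gp(14,28,53)
```

```text
pinch rail mm [14.1 27.5 52.8]
t 12.13 tcp [ 0.5563 -0.1717  0.0858] toolx [ 0.003  0.002 -1.   ] jaw yaw -0.143 q [ 0.38  0.88 -0.27  1.82  0.44  0.5   1.24] F [-3.1  0.2  0.2] open 0.401
SHIFT cm [-0.02  0.05 -0.01] YAW about tool x -0.003
```

>>> apply_moves:
  delta_pos:
    - [-0.2,0,0]
    - [-0.3,0,0]
    - [-0.3,0,0]
  yaw: [0,0,0]
  gripper: [20,20,20]

```text
clock: 12.38
tool_pos: [0.5563, -0.1718, 0.088]
eef_rot: [0.051, 0.705, -0.05, 0.706]
contact_force: [-1.4, 0.6, -6.1]
opening: 0.403
```

Run:
```python
from look import *
where();gp(14,28,53)
look('z19.png',0)
```

```text
pinch rail mm [14.1 27.4 55. ]
t 12.38 tcp [ 0.5563 -0.1718  0.088 ] toolx [ 0.002  0.002 -1.   ] jaw yaw -0.143 q [ 0.38  0.88 -0.27  1.82  0.43  0.51  1.24] F [-1.4  0.6 -6.1] open 0.403
SHIFT cm [ 0.2   0.05 -0.01] YAW about tool x -0.003
```

View pics/z19.png

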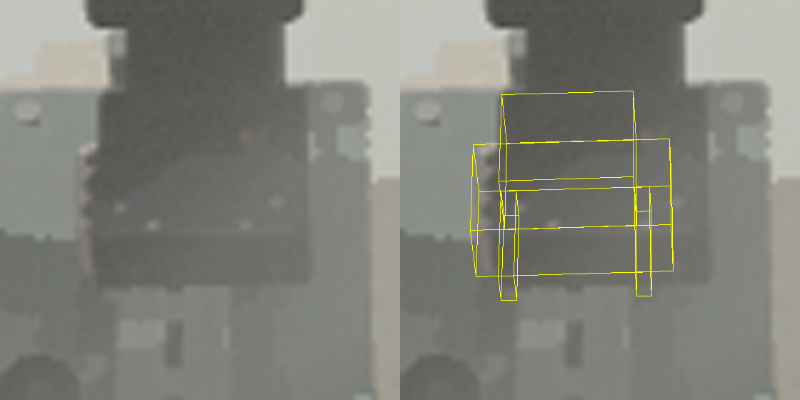

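>>> apply_moves:
  delta_pos:
    - [-0.15,0,0]
    - [-0.2,0,0]
    - [-0.2,0,0]
  yaw: [0,0,0]
  gripper: [20,20,20]

```text
clock: 12.68
tool_pos: [0.556, -0.1718, 0.0885]
eef_rot: [0.052, 0.705, -0.05, 0.706]
contact_force: [1.1, -0.4, -22.9]
opening: 0.405
```

Run:
```python
from look import *
where();gp(14,28,52.5)
```

```text
pinch rail mm [13.8 27.4 55.5]
t 12.68 tcp [ 0.556  -0.1718  0.0885] toolx [ 0.001  0.003 -1.   ] jaw yaw -0.143 q [ 0.38  0.88 -0.27  1.81  0.43  0.51  1.25] F [  1.1  -0.4 -22.9] open 0.405
SHIFT cm [0.3  0.05 0.02] YAW about tool x -0.003
```

The module holds against a 23 N pull, so it is clipped. I'll set it flat again, release and look.

>>> apply_moves:
  delta_pos:
    - [0.2,0,0]
    - [0.3,0,0]
    - [0.4,0,0]
    - [0.4,0,0]
    - [0.3,0,0]
    - [0.3,0,0]
    - [0.3,0,0]
    - [0.3,0,0]
  yaw: [0,0,0,0,0,0,0,0]
  gripper: [20,20,20,20,45,60,60,60]

```text
clock: 13.35
tool_pos: [0.557, -0.1719, 0.086]
eef_rot: [0.052, 0.704, -0.05, 0.706]
contact_force: [-0.6, 0.2, -0.5]
opening: 0.595
```

>>> apply_moves:
  delta_pos:
    - [-2,0,0]
    - [-5,0,0]
    - [-8,0,0]
    - [-12,0,0]
    - [-13,0,0]
    - [-13,0,-4]
    - [-13,0,-8]
    - [-13,0,-10]
    - [-13,0,-10]
  yaw: [0,0,0,0,0,0,0,0,0]
  gripper: [60,60,60,60,60,30,0,0,0]

```text
clock: 14.1
tool_pos: [0.452, -0.1578, 0.2155]
eef_rot: [0.051, 0.706, -0.05, 0.704]
contact_force: [-0.5, -0.4, -0.1]
opening: 0.321
```

Run:
```python
from look import *
where()
M=lambda p: rw(0,27.5,0)+R.from_euler('z',RA).apply(np.asarray(p)-[0,0,.016])
g=lambda im:np.clip((im/255.)**.5*255,0,255).astype(np.uint8)
for c,fn in(('side','z20.png'),('top','z21.png')):
    im=save(c,'raw_'+fn); x0,y0=(proj(c,rw(0,0,20))[0]-[35,45]).astype(int)
    if c=='top': y0+=8
    cv2.imwrite('pics/'+fn,np.hstack([cv2.resize(g(im)[y0:y0+80,x0:x0+80],(400,400),interpolation=2)[:,:,::-1],cv2.resize(overlay(g(im),c,M,x0,y0,80,10),(400,400))]))
    for n in('isolator_tip','module_centre','foot' ):
        print(c,n,[(np.round(d.get('pixel'),1),round(d['score'],2)) for d in spot_point(n,c)])
```

```text
pinch rail mm [-91.1  26.8 182.5]
side isolator_tip [(array([255. , 357.9]), 0.82), (array([273.5, 334.4]), 0.36)]
side module_centre [(array([298.1, 174.1]), 0.81), (array([308.8, 243. ]), 0.8), (array([279.2, 328.9]), 0.59)]Traceback (most recent call last):
  File "<stdin>", line 10, in <module>
ValueError: it knows: cane_cup, forceps, isolator_tip, lip, module_centre, rail_top, seat, straw_cup
```

View pics/z20.png

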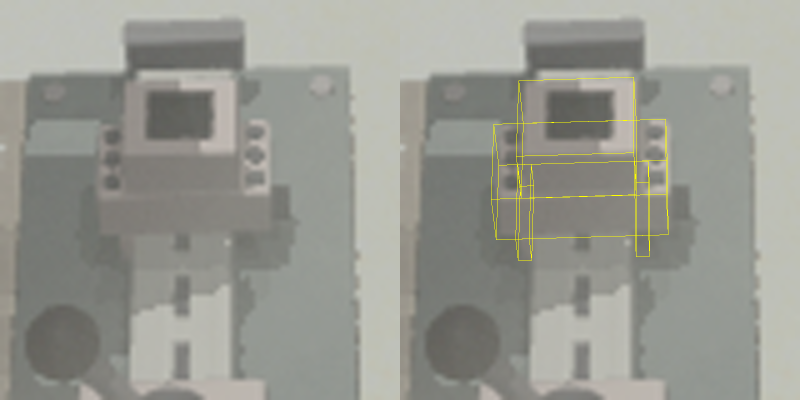

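Run:
```python
from look import *
gp(-85,-115,136)
for q in(0,.05,.1):
    print(q,[proj(c,rw(80*np.sin(q-.5),-115,56+80*np.cos(q-.5))).round(1) for c in('top','side')])
```

```text
t 14.25 tcp [ 0.4591 -0.1581  0.2159] toolx [ 0.006  0.002 -1.   ] jaw yaw -0.143 q [ 0.48  0.58 -0.37  2.02  0.36  0.6   1.29] F [-0.3 -0.  -0.8] open 0.185
SHIFT cm [  4.65 -14.26  -0.07] YAW about tool x -0.003
0 [array([[464.4, 317.1]]), array([[255.8, 362.7]])]
0.05 [array([[464.8, 315.4]]), array([[257.8, 362.1]])]
0.1 [array([[465.3, 313.6]]), array([[259.8, 361.5]])]
```

>>> apply_moves:
  delta_pos:
    - [0,-3.5,-1]
    - [0,-7,-1]
    - [0,-11,-1]
    - [0,-14.3,-1]
    - [1,-14.3,-1]
    - [3,-14.3,-0.5]
    - [4.6,-14.3,0]
    - [4.6,-14.3,0]
    - [4.6,-14.3,0]
  yaw: [0,0,0,0,0,0,0,0,0]
  gripper: [0,0,0,0,0,0,0,0,0]

```text
clock: 15.0
tool_pos: [0.4399, -0.2992, 0.1688]
eef_rot: [0.052, 0.703, -0.049, 0.707]
contact_force: [-0.0, 0.2, -0.8]
opening: 0.009
```

Run:
```python
from look import *
where();gp(0,-115,136)
g=lambda im:np.clip((im/255.)**.5*255,0,255).astype(np.uint8)
im=save('side','s22.png'); cv2.imwrite('pics/z22.png',cv2.resize(g(im)[300:420,200:320],(600,600),interpolation=2)[:,:,::-1])
```

```text
pinch rail mm [ -83.4 -114.9  135.8]
t 15.0 tcp [ 0.4399 -0.2992  0.1688] toolx [ 0.006  0.003 -1.   ] jaw yaw -0.142 q [ 0.73  0.71 -0.36  1.92  0.42  0.58  1.53] F [-0.   0.2 -0.8] open 0.009
SHIFT cm [0.02 0.01 8.33] YAW about tool x -0.002
```

View pics/z22.png

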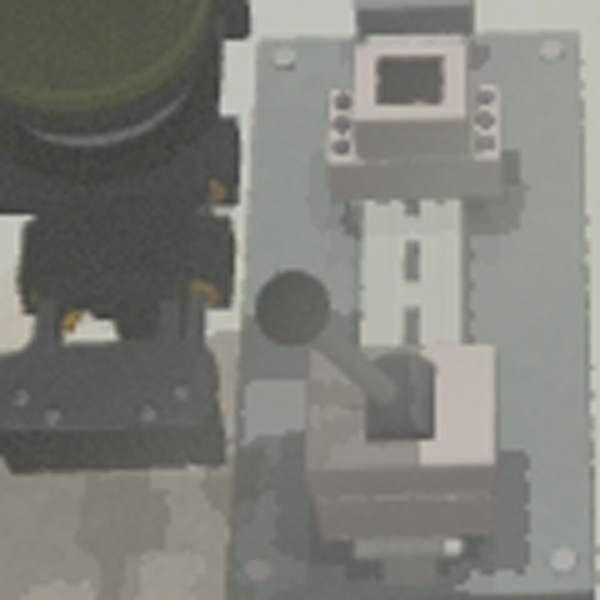

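>>> apply_moves:
  delta_pos:
    - [0,0,1]
    - [0,0,2]
    - [-0.2,0,3]
    - [-0.4,0,4]
    - [-0.4,0,5]
    - [-0.4,0,6]
    - [-0.2,0,7]
    - [0,0,7.5]
    - [0,0,7.5]
  yaw: [0,0,0,0,0,0,0,0,0]
  gripper: [0,0,0,0,0,0,0,0,0]

```text
clock: 15.8
tool_pos: [0.5157, -0.3098, 0.1706]
eef_rot: [0.051, 0.702, -0.049, 0.708]
contact_force: [-0.2, 0.4, 0.3]
opening: 0.006
```

Run:
```python
from look import *
where();gp(0,-115,136)
g=lambda im:np.clip((im/255.)**.5*255,0,255).astype(np.uint8)
im=save('side','s23.png'); cv2.imwrite('pics/z23.png',cv2.resize(g(im)[300:420,220:340],(600,600),interpolation=2)[:,:,::-1])
```

```text
pinch rail mm [  -6.9 -114.9  137.6]
t 15.8 tcp [ 0.5157 -0.3098  0.1706] toolx [ 0.009  0.002 -1.   ] jaw yaw -0.142 q [ 0.68  0.78 -0.37  1.72  0.39  0.71  1.54] F [-0.2  0.4  0.3] open 0.006
SHIFT cm [ 0.17 -0.01  0.68] YAW about tool x -0.002
```

View pics/z23.png

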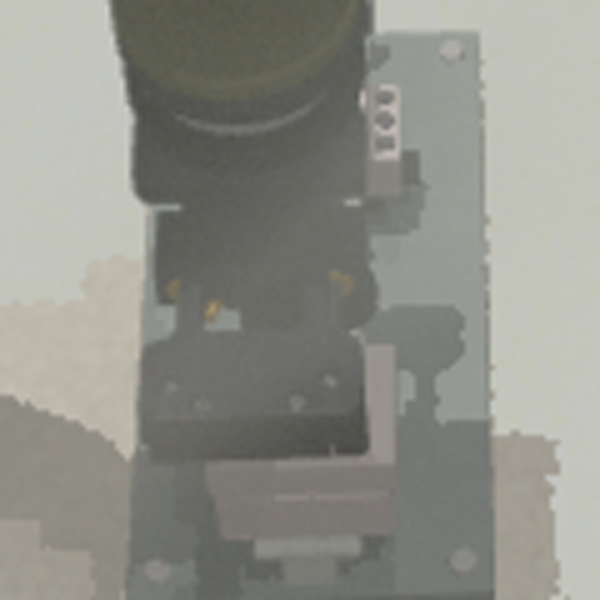

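>>> apply_moves:
  delta_pos:
    - [0.1,0,0.4]
    - [0.1,0,0.8]
    - [0.1,0,1.2]
    - [0.1,0,1.5]
    - [0.1,0,1.5]
  yaw: [0,0,0,0,0]
  gripper: [0,0,0,0,0]

```text
clock: 16.27
tool_pos: [0.5302, -0.312, 0.1695]
eef_rot: [0.051, 0.703, -0.049, 0.708]
contact_force: [0.3, -0.7, -0.6]
opening: 0.003
```

Run:
```python
from look import *
where();gp(0,-115,136)
g=lambda im:np.clip((im/255.)**.5*255,0,255).astype(np.uint8)
im=save('side','s24.png'); cv2.imwrite('pics/z24.png',cv2.resize(g(im)[300:420,220:340],(600,600),interpolation=2)[:,:,::-1])
```

```text
pinch rail mm [   7.8 -115.   136.5]
t 16.27 tcp [ 0.5302 -0.312   0.1695] toolx [ 0.008  0.002 -1.   ] jaw yaw -0.142 q [ 0.67  0.8  -0.37  1.67  0.39  0.74  1.54] F [ 0.3 -0.7 -0.6] open 0.003
SHIFT cm [ 0.04 -0.   -0.79] YAW about tool x -0.002
```

View pics/z24.png

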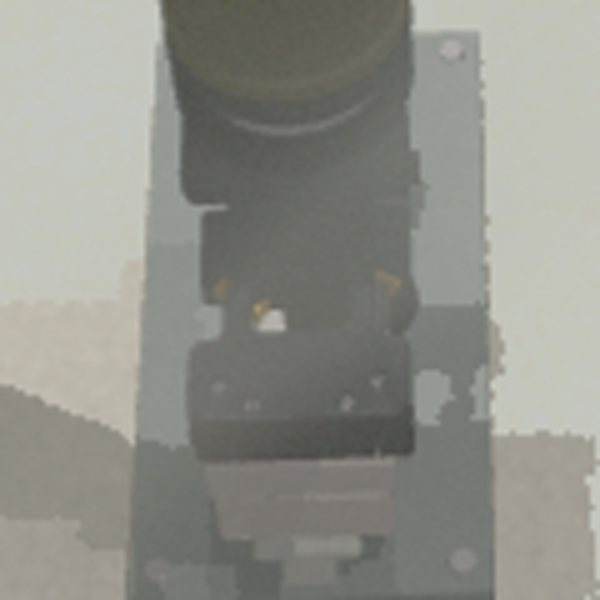

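>>> apply_moves:
  delta_pos:
    - [0,0,0.4]
    - [0,0,0.7]
    - [0,0,1.0]
    - [0,0,1.0]
  yaw: [0,0,0,0]
  gripper: [0,0,0,0]

```text
clock: 16.65
tool_pos: [0.5376, -0.3131, 0.1692]
eef_rot: [0.051, 0.705, -0.049, 0.706]
contact_force: [-6.5, 1.5, 4.4]
opening: 0.002
```

Run:
```python
from look import *
where(); print(get_state()['contact_force'])
for q in(.9,1.): print(proj('side',rw(80*np.sin(q-.5),-115,56+80*np.cos(q-.5))).round(1))
g=lambda im:np.clip((im/255.)**.5*255,0,255).astype(np.uint8)
im=save('side','s25.png'); cv2.imwrite('pics/z25.png',cv2.resize(g(im)[300:420,220:340],(600,600),interpolation=2)[:,:,::-1])
```

```text
pinch rail mm [  15.3 -115.1  136.2]
[-6.51212558  1.49650092  4.44661963]
[[295.7 360.4]]
[[299.9 361.3]]
```

View pics/z25.png

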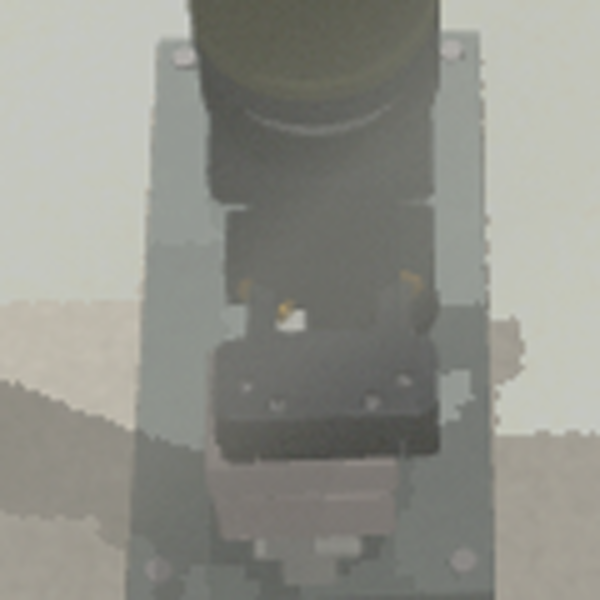

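The force rises at the predicted stop position, where the pad face is at about x 25 mm. One small extra push, then back off in -x.

>>> apply_moves:
  delta_pos:
    - [0,0,0.3]
    - [0,0,0.3]
    - [0,0,-1]
    - [0,0,-3]
    - [-1,0,-6]
    - [-3,0,-9]
    - [-6,0,-11]
    - [-8,0,-12]
    - [-8,0,-12]
    - [-8,0,-12]
  yaw: [0,0,0,0,0,0,0,0,0,0]
  gripper: [0,0,0,0,0,0,0,0,0,0]

```text
clock: 17.53
tool_pos: [0.4196, -0.2969, 0.2503]
eef_rot: [0.051, 0.703, -0.05, 0.707]
contact_force: [0.3, 0.2, -0.2]
opening: -0.0
```

Run:
```python
from look import *
where(); print(get_state()['contact_force'])
g=lambda im:np.clip((im/255.)**.5*255,0,255).astype(np.uint8)
im=save('side','s26.png'); cv2.imwrite('pics/z26.png',cv2.resize(g(im)[300:420,220:340],(600,600),interpolation=2)[:,:,::-1])
im=save('top','t26.png'); cv2.imwrite('pics/tz26.png',g(im)[:,:,::-1])
for c in('side','top'):
  print([(d['pixel'],d['score']) for d in spot_point('isolator_tip',c)])
  for q in(.8,.9,1.): print(c,q,proj(c,rw(80*np.sin(q-.5),-115,56+80*np.cos(q-.5))).round(1))
```

```text
pinch rail mm [-103.8 -115.5  217.3]
[ 0.32360341  0.18189316 -0.21579685]
[([300.4, 360.6], 0.67)]
side 0.8 [[291.4 359.7]]
side 0.9 [[295.7 360.4]]
side 1.0 [[299.9 361.3]]
[([465.8, 283.2], 0.47)]
top 0.8 [[468.  286.7]]
top 0.9 [[467.8 283.1]]
top 1.0 [[467.6 279.7]]
```

View pics/z26.png

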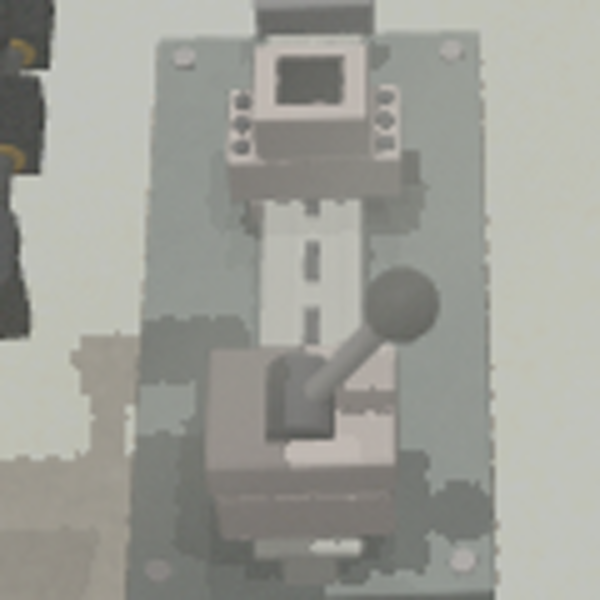

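View pics/tz26.png

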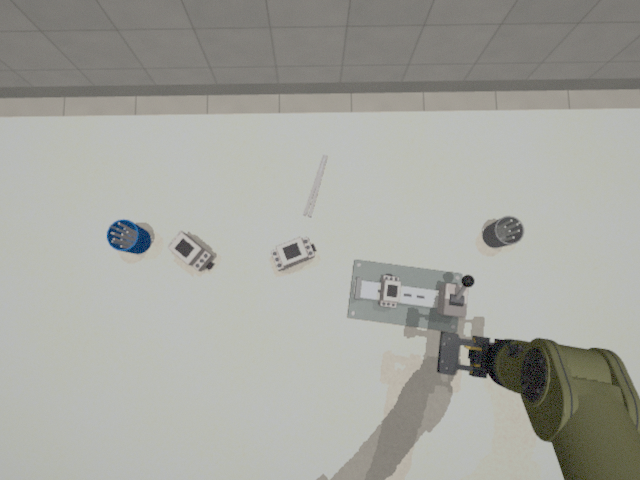

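The lever is fully over: the ball is at side (300,361), where q=1.0 predicts (299.9,361.3). The module sits flat on the rail, and the cups and forceps are where they started. Handing in.

```bash
python3 -c "
from plant import *
print(finish_job(), get_state()['clock'])"
```

```text
the job is handed in; nothing more can be done
the job is handed in; nothing more can be done
```

The smallest relay module is clipped on the rail and the isolator lever is thrown fully over. I handed the job in at about 17.7 s; no verdict was reported.

**What I did**
- **Grip and tilt:** I gripped the module off-centre by its head. Gravity tilted it only partly, about 10° or less. I brought it to about 30° by drawing its leg against the rail's far edge, so it turned in the grip.
- **Hook:** I slid the lip under the robot-side flange. A lift test met 26 N, so it was hooked.
- **Rock down:** I rocked it flat with about 19 N at the end. A pull test then lifted it about 2.7 mm, close to the play I expected, and held against 23 N, so the foot had clicked in. I set it flat again and released it.
- **Lever:** I pushed the lever with closed fingers until the force rose at its stop, then backed off.

**Last checks**
- **Module:** The side view shows it flat and square on the rail, about 27 mm from the middle of the free stretch towards the end bracket. I could not see the foot itself, so the click rests on the pull test.
- **Lever:** The side view agrees with fully over. In the top view the network's point would mean about 0.9 rad, but the ball itself looks nearer 0.96 to 1.0. I trusted the side view and the force at the stop.
- **Rest of the scene:** The cups, the forceps and the other two modules look unmoved. The arm is clear of everything, with contact force near zero.

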